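# Draw the clay beater out of the wash tray between its draining boards

## Task

The wooden clay beater is lying in the wash tray underneath the two slatted draining boards, and is longer than the gap between them. Tilt it out through the gap without forcing it against the boards, leave the pots draining on the boards and the jar and tools beside the tray undisturbed, and finish while still holding the beater in the gripper, still, over the tray and with all of it higher than the pots.

Things in the scene. Friction and masses are not known exactly. Their poses are not given: they have to be found in the camera images.
- tray: Shallow white plastic wash tray, fixed on the table, with a slatted wooden draining board screwed across each end. Origin on the table under its centre; long side along its y axis, z up. Inside 180 mm (x) by 420 mm (y), walls 4 mm thick, rim to 14 mm outside, inner floor at z = 4 mm, wall tops at 52 mm. Below the boards it is empty but for the beater.
- boards: The two slatted draining boards, fixed to the tray. Origin at the centre of the open gap between them, level with their top, 60 mm above the table; axes as the tray's. The gap is 150 mm along y (-75 to +75 mm) and spans the tray's width in x. Each board reaches from the gap to the tray's end (135 mm); underside 52 mm, top 60 mm above the table; three laths, 40 mm wide, 6.5 mm apart.
- beater_mid (a point): Loose wooden clay beater (paddle), about 0.1 to 0.2 kg, flat on the tray's floor, roughly along the tray's y, an end under each board. 225 mm long, 20 mm thick. This point: mid-length, mid-thickness. Its y axis points to the handle's end, z up. Handle 26 mm wide, y = -10 to +112.5 mm; blade 60 mm wide, y = -112.5 to -10 mm; ends round. Centre of mass near y = -22 mm.
- beater_handle_end (a point): Tip of the beater's handle, half-way through its thickness, 112.5 mm from beater_mid.
- beater_blade_end (a point): Tip of the beater's blade, half-way through its thickness, 112.5 mm from beater_mid.
- cup_mid (a point): Fired-clay cup, 68 mm across, 62 mm high (its top is 122 mm above the table), standing rim down on one of the boards, near the tray's end. This point is at half its height, on its axis. Leave alone.
- bowl_mid (a point): Fired-clay bowl, 78 mm across, 45 mm high, standing rim down on the other board, near the tray's end. This point is at half its height, on its axis. Leave alone.
- glaze_jar_mid (a point): Closed glass glaze jar with a white lid, 64 mm across, 85 mm high, standing on the table just beyond the tray's +x side. This point is at half its height. Leave alone.
- loop_tool_mid (a point): Loop tool: round wooden handle 10 mm thick and 125 mm long with a wire loop, lying on the table just outside the tray's -x side. This point is in the middle of its handle. Leave alone.
- rib_mid (a point): Small dark wooden rib, 78 x 28 x 8 mm, lying on the table beyond the tray's +x side. This point is at its centre. Leave alone.
There are look-alikes about, which are no part of the job. Of the things like the part that bears beater_mid, leave any that is green or pink; of the rest the larger one is meant.

How it is judged (in metres and radians):
On the way:
1. the beater passes slantwise through the gap: one end above the draining boards while the other is still below them in the tray (((height (world z) of beater_handle_end above 0.065 m and height (world z) of beater_blade_end below 0.045 m and y of beater_handle_end in the frame of tray between -0.24 and 0.24 m and x of beater_blade_end in the frame of tray between -0.09 and 0.09 m and y of beater_blade_end in the frame of tray between -0.21 and 0.21 m) or (height (world z) of beater_blade_end above 0.065 m and height (world z) of beater_handle_end below 0.045 m and y of beater_blade_end in the frame of tray between -0.24 and 0.24 m and x of beater_handle_end in the frame of tray between -0.09 and 0.09 m and y of beater_handle_end in the frame of tray between -0.21 and 0.21 m))), for 0.1 s.
At the end, for the whole second after the job is handed in: Fingers alone hold the beater, still (< 30 mm/s), its middle within 230 mm horizontally of the gap's centre, both ends over 128 mm above the table (taller pot's top: 122 mm); cup and bowl within 15 mm, jar, loop tool and rib within 30 mm of their start (height (world z) of each of beater_handle_end, beater_blade_end above 0.128 m and horizontal distance between beater_mid and boards below 0.23 m and contact force between beater and the fingers above 1 N and contact force between beater and tray below 0.1 N and contact force between beater and cup below 0.1 N and contact force between beater and bowl below 0.1 N and linear speed of beater below 0.03 m/s and distance of each of cup_mid, bowl_mid from where it was at the start of the episode below 0.015 m and distance of each of glaze_jar_mid, loop_tool_mid, rib_mid from where it was at the start of the episode below 0.03 m); the arm keeps its last pose, push and grip.
It fails at once if a pot on the draining boards is disturbed (moved 15 mm) (distance of any of cup_mid, bowl_mid from where it was at the start of the episode above 0.015 m).
It fails at once if the jar, loop tool or rib beside the tray is disturbed (moved 30 mm) (distance of any of glaze_jar_mid, loop_tool_mid, rib_mid from where it was at the start of the episode above 0.03 m).
It fails at once if the beater is forced against the draining boards with more than 40 N (contact force between beater and boards above 40 N).
It also fails if it takes over 38 s, if anything falls off the work surface, if the arm or the gripper's body presses on something with over 40 N, if the wrist force passes 120 N, or if a joint passes its speed limit or range.

## Robot

A 6-joint arm with a two-finger parallel gripper is mounted at the origin on the work surface. World frame = base frame: x ahead of the robot, y to its left, z up, the work surface at z = 0. Lengths are in mm, angles in rad, forces in N, time in s.
With the tool pointing down it reaches from about 150 to 775 mm from the base axis. Payload 6.1 kg.
Tool frame: the origin (TCP) lies on the centre line of the jaws, within the pads' length; the fingertips stand 14 mm ahead of it and the grasp point (between the pads) lies 5 mm behind it; y points along the fingers, x is the direction in which the jaws open and shut, and the axes are right-handed (so a half turn about y gives the same grasp; the last joint's range is limited). The gripper opens to 85 mm and grips with 20 to 120 N. Pads are 22 mm wide; open, the fingers measure 114 mm over their backs; the gripper's body (76 mm by 85 mm) begins 54 mm behind the grasp point. The pads swing forward as they close: fully open they stand 13 mm farther back than shut.
Start: joints at [1.199, 0.126, -0.04, 1.405, 0, 1.571], TCP at [190.721, 489.115, 224.895] pointing down, gripper open.
Joint ranges: [-2.72, 2.72], [-0.95, 1.95], [-1.27, 1.35], [-1.78, 2.02], [-1.46, 1.47], [-3.14, 3.14]. Speed limits (rad/s): [2.39, 2.39, 3.01, 3.14, 3.14, 3.14].

## Interface

Orientations are given as a unit quaternion [w, x, y, z].
In Python, from station import sense, snapshot, hand_in gives the robot as it stands. The module is installed in compiled form; this text tells all that it offers.
- The arm moves only by the tool drive_tool, never from a script. Its argument "series" is a list that holds one entry, the list of rows, each a list of 7 numbers: the shift along the tool's x, y, z in cm, then the turn, a rotation vector about the tool's x, y, z in degrees, then the closure, from 0 (fully open) to 1 (shut). In form: [[[x, y, z, rx, ry, rz, gripper], ...]]. A call has 1 to 12 rows; each row shifts and turns the commanded pose from where the row before left it, along the tool's axes as they then stand; what a row does not reach is not made up. A row lasts 1/8 s, in which the tool goes at most 62.5 mm and 10.7 degrees, less where a joint would pass 70% of its speed; a pose out of reach is approached as far as the arm can. A call is refused whole if a number of a shift passes 6.25 or a number of a turn 10.7, either way. A call with a gripper value outside its range is refused whole. The fingers move at their own pace and stop on an object; "squeeze" is the grip in N (left out, the last holds). Time passes only in rows, so rows that do not move let the fingers close. It gives the time, the measured TCP pose, the force and the opening at its end, in the units of the state.
- sense(): the state, without advancing time (a new reading comes with each control period).
- snapshot(name): name is "scene" or "top"; returns a dict with "img" (400x640x3 uint8, red, green, blue), "fx", "fy", "cx", "cy" (pixels), "R" (3x3) and "t" (3): a world point X has camera coordinates R X + t. Camera axes: x right, y down, z forward; pixel columns grow to the right and rows downward; lengths in mm; the calibration is good to about 2 mm. A picture is of the moment at which its call begins. There is no depth.
- hand_in(): hands the job in, once; it reports no verdict.
The state is a dict: "clock": time; "joints": joint angles; "joint_vel": joint speeds; "joint_torque": joint torques, N m; "ee_pos": TCP position; "tool_rot": TCP orientation; "contact_force": force on the tool from outside, world axes, zero at the start; "ft_torque": the same for the moment, N m; "grip_width": opening from 0.0 (shut) to 1.0 (fully open).
Only numpy, scipy, OpenCV 4.12 (cv2) and the standard library are available. Lean on these libraries where they do the work, as an engineer would, in place of code of your own. Each camera call takes 0.05 s, during which the arm holds its last target. There are 200 camera calls.

## Working session

There is one attempt and no reset: what is moved stays moved. The work goes in short steps, Python scripts to look and compute and a tool call to move; the robot and the scene stay as the last step left them, time stands still between calls to the robot, and variables do not carry over. Pictures are saved under pics/ and viewed, about 8 in all and at most 12, crops included, and the job is handed in when it is done.

Besides the shell and the picture viewer there is one more tool, called as name([rows], argument=value, ...), one row to a line, values as JSON. drive_tool: Moves the arm, as the interface text tells. Its arguments: {"type":"object","properties":{"series":{"type":"array","items":{"type":"array","items":{"type":"array","items":{"type":"number"}}}},"squeeze":{"type":"number"}},"required":["series"]}

```bash
mkdir -p pics; cat > h.py <<'E'
import numpy as np, cv2
from station import sense, snapshot, hand_in
from scipy.spatial.transform import Rotation as Ro
def save(s,n): cv2.imwrite(f'pics/{n}.png', s['img'][:,:,::-1])
def ray(s,u,v,z):
    R=np.array(s['R']);t=np.array(s['t']);c=-R.T@t
    d=R.T@np.array([(u-s['cx'])/s['fx'],(v-s['cy'])/s['fy'],1]);return c+d*(z-c[2])/d[2]
def proj(s,X):
    p=np.array(s['R'])@np.array(X)+np.array(s['t']);return p[0]/p[2]*s['fx']+s['cx'],p[1]/p[2]*s['fy']+s['cy']
E
python3 - <<'E'
from h import *
for n in('top','scene'):
    s=snapshot(n);save(s,n+'0');R=np.array(s['R']);print(n,-R.T@np.array(s['t']),R[2],s['fx'])
print(sense())
E
```

```text
top [452.25271304  14.46172094 996.07155   ] [ 9.43949282e-02 -4.01064531e-04 -9.95534749e-01] 401.11037825742204
scene [1198.79542613 -477.46832032  737.01969626] [-0.6316516   0.46573377 -0.61976473] 376.48051326257496
{'clock': 0.1, 'joints': array([ 1.19900605e+00,  1.26349937e-01, -4.04877093e-02,  1.40537800e+00,
        1.23866778e-05,  1.57081471e+00]), 'joint_vel': array([-0.00020615, -0.0003431 ,  0.0026782 , -0.00133118, -0.00084723,
       -0.00155201]), 'joint_torque': array([ 1.01715770e-03, -4.36904240e+01,  3.53604913e+01,  1.37121152e-02,
        1.52170342e-04, -6.01794987e-07]), 'ee_pos': array([190.59083311, 488.79973867, 224.19929519]), 'tool_rot': array([-0.58352276,  0.58408181,  0.3985502 , -0.39938373]), 'contact_force': array([-0.53614989,  0.15326112, -0.66380193]), 'ft_torque': array([ 0.03296032, -0.00750611, -0.04215977]), 'grip_width': 0.998995674457565}
```

View pics/top0.png

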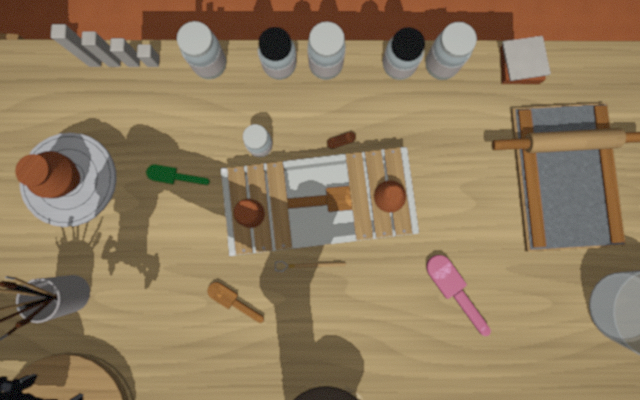

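View pics/scene0.png

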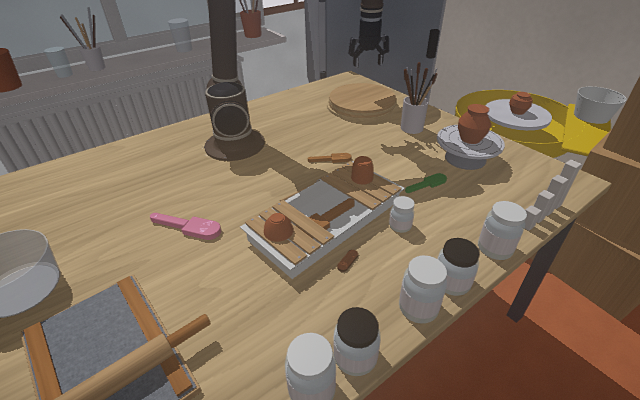

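The top view shows the tray around (320,202). The beater lies in the gap with its handle to the left (about 290–328, 201) and its blade to the right (328–355, 199). The cup is at (248,212), the bowl at (390,196), the jar at (257,140), the loop tool at (310,264) and the rib at (341,140). I'll zoom in to measure.

```bash
python3 - <<'E'
import cv2
i=cv2.imread('pics/top0.png')[125:275,215:425]
cv2.imwrite('pics/crop0.png',cv2.resize(i,None,fx=3.8,fy=3.8,interpolation=cv2.INTER_CUBIC))
E
```

```text
(no output)
```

View pics/crop0.png

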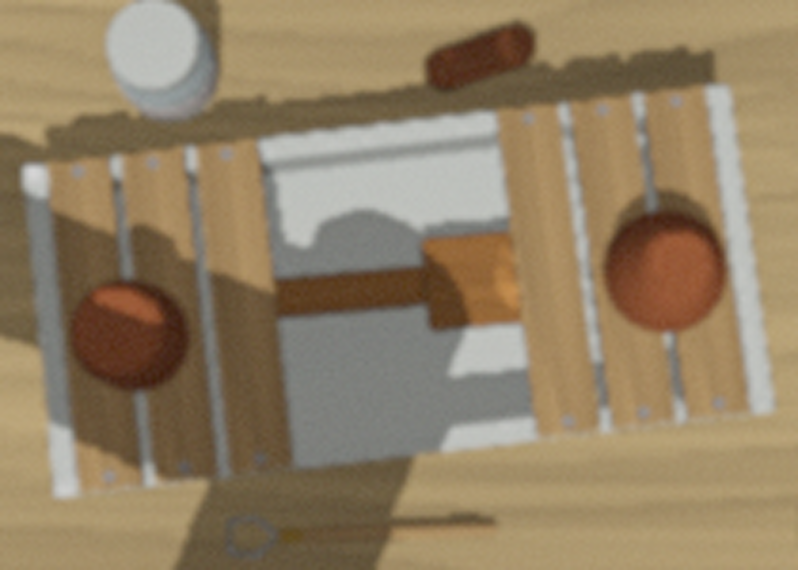

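The crop shows these points in crop pixels:
- **Gap corners:** (262,138), (292,467), (500,110) and (535,438).
- **Handle:** its edges run from (278,280) and (280,316) to (425,268) and (428,304).
- **Blade shoulder:** (423,238) and (431,328).

```bash
cat > m.py <<'E'
from h import *
s=snapshot('top')
f=lambda u,v,z: ray(s,215+(u+.5)/3.8-.5,125+(v+.5)/3.8-.5,z)[:2].round(1)
g=[f(*p,60) for p in((262,138),(292,467),(500,110),(535,438))]
print('gap',g); G=np.mean(g,0);print('centre',G)
ya=(g[0]-g[2]+g[1]-g[3])/2;print('gapw',np.linalg.norm(ya),'yaw of y axis',np.degrees(np.arctan2(ya[1],ya[0])))
for p in((278,280),(280,316),(425,268),(428,304),(423,238),(431,328),(512,232),(522,320)):print(p,f(*p,24))
a=f(279,298,24);b=f(426.5,286,24);d=a-b;d/=np.linalg.norm(d);sh=(f(423,238,24)+f(431,328,24))/2
mid=sh+10*d;print('beater dir',d,np.degrees(np.arctan2(d[1],d[0])),'mid',mid)
th=np.arctan2(ya[1],ya[0]);y=np.array([np.cos(th),np.sin(th)]);x=np.array([y[1],-y[0]])
print('x',x,'mid in tray',(mid-G)@x,(mid-G)@y)
for n,p,z in(('cup',(130,335),91),('bowl',(665,272),82),('jar',(155,45),85),('rib',(480,55),8)):q=f(*p,z);print(n,q,(q-G)@x,(q-G)@y)
E
python3 m.py
```

```text
gap [array([644. , 100.2]), array([440.2,  79.8]), array([662. , -48.2]), array([458.1, -68.7])]
centre [551.075  15.775]
gapw 149.53128435213816 yaw of y axis 96.8945132329258
(278, 280) [559.   92.3]
(280, 316) [535.8  90.8]
(425, 268) [566.9  -2. ]
(428, 304) [543.7  -3.9]
(423, 238) [586.3  -0.7]
(431, 328) [528.3  -5.8]
(512, 232) [590.3 -57.9]
(522, 320) [533.5 -64. ]
beater dir [-0.08330729  0.99652391] 94.77869443917915 mid [556.4669271    6.71523906]
x [0.99276884 0.12004177] mid in tray 4.265387491594448 -9.641504847030061
cup [518.5 174.7] -13.261806775697963 161.6861488534007
bowl [ 557.9 -145.9] -12.632105770935308 -161.32518759881205
jar [696.4 163.8] 162.04331491554873 129.5095376456123
rib [710.7 -38.6] 151.94345516684595 -73.1434732697366
```

```bash
cat >> h.py <<'E'
G=np.array([551.1,15.8]);d=np.array([-.0833,.9965]);mid0=np.array([556.5,6.7])
def tool(th,sx=1):   # lean th deg (handle up); tool y = approach, x = jaw direction
    X=np.array([d[1],-d[0],0]);D=np.array([*d,0]);t=np.radians(th)
    app=np.array([0,0,-1])*np.cos(t)+D*np.sin(t); x=sx*X
    return Ro.from_matrix(np.c_[x,app,np.cross(x,app)])
def cur(): 
    s=sense();return s['ee_pos'],Ro.from_quat(np.r_[s['tool_rot'][1:],s['tool_rot'][0]])
def rows(p,R,wps,g):   # wps: (pos, Rot, nrows); rounded rows, errors carried on
    out=[]
    for q,Q,n in wps:
        for k in range(n,0,-1):
            dp=np.round(R.inv().apply(q-p)/k/10,2);dr=np.round(np.degrees((R.inv()*Q).as_rotvec())/k,1)
            out.append([*map(float,dp),*map(float,dr),g])
            p=p+R.apply(dp*10);R=R*Ro.from_rotvec(np.radians(dr))
    for i in range(0,len(out),12):print('[['+str(out[i:i+12])[1:-1].replace(' ','').replace('],[','], [')+']]')
    print(p.round(1),R.as_matrix().round(2).tolist())
E
python3 - <<'E'
from h import *
p,R=cur();print(R.as_matrix().round(2))
for sx in(1,-1):print(sx,np.degrees((R.inv()*tool(0,sx)).as_rotvec()).round(1))
sx=min((1,-1),key=lambda a:(R.inv()*tool(0,a)).magnitude())
g=mid0+45*d;print(g)
rows(p,R,[(np.array([*g,210]),tool(0,sx),14),(np.array([*g,110]),tool(0,sx),6)],0)
E
```

```text
[[ 0.36 -0.   -0.93]
 [ 0.93 -0.    0.36]
 [-0.   -1.   -0.  ]]
1 [ 0.  63.9 -0.1]
-1 [-1.000e-01 -1.161e+02 -0.000e+00]
[552.7515  51.5425]
[[[-1.97,0.1,-3.54,0.0,4.6,-0.0,0], [-1.68,0.11,-3.69,0.0,4.6,-0.0,0], [-1.38,0.1,-3.81,0.0,4.6,-0.0,0], [-1.07,0.11,-3.91,0.0,4.6,-0.0,0], [-0.75,0.1,-3.99,0.0,4.6,-0.0,0], [-0.43,0.11,-4.03,0.0,4.5,-0.0,0], [-0.11,0.1,-4.05,0.0,4.6,-0.0,0], [0.22,0.11,-4.05,0.0,4.5,-0.0,0], [0.53,0.1,-4.02,0.0,4.6,-0.0,0], [0.85,0.11,-3.97,0.0,4.5,-0.0,0], [1.16,0.1,-3.89,0.0,4.6,-0.0,0], [1.47,0.11,-3.78,0.0,4.5,-0.0,0]]]
[[[1.77,0.1,-3.65,0.0,4.6,-0.0,0], [2.05,0.11,-3.5,0.1,4.5,-0.0,0], [0.0,1.67,-0.0,-0.0,0.0,-0.0,0], [0.0,1.67,-0.0,-0.0,0.0,-0.0,0], [0.0,1.66,-0.0,-0.0,0.0,-0.0,0], [0.0,1.67,-0.0,-0.0,0.0,-0.0,0], [0.0,1.66,-0.0,-0.0,0.0,-0.0,0], [0.0,1.67,-0.01,-0.0,0.0,-0.0,0]]]
[552.7  51.5 110. ] [[1.0, -0.0, -0.08], [0.08, 0.0, 1.0], [-0.0, -1.0, 0.0]]
```

drive_tool([
  [[-1.97, 0.1, -3.54, 0, 4.6, 0, 0], [-1.68, 0.11, -3.69, 0, 4.6, 0, 0], [-1.38, 0.1, -3.81, 0, 4.6, 0, 0], [-1.07, 0.11, -3.91, 0, 4.6, 0, 0], [-0.75, 0.1, -3.99, 0, 4.6, 0, 0], [-0.43, 0.11, -4.03, 0, 4.5, 0, 0], [-0.11, 0.1, -4.05, 0, 4.6, 0, 0], [0.22, 0.11, -4.05, 0, 4.5, 0, 0], [0.53, 0.1, -4.02, 0, 4.6, 0, 0], [0.85, 0.11, -3.97, 0, 4.5, 0, 0], [1.16, 0.1, -3.89, 0, 4.6, 0, 0], [1.47, 0.11, -3.78, 0, 4.5, 0, 0]],
])

```text
clock: 1.65
ee_pos: [501.6, 113.1, 212.0]
tool_rot: [0.702, -0.702, -0.084, 0.085]
contact_force: [0.2, 0.2, 0.8]
grip_width: 1.003
```

drive_tool([
  [[1.77, 0.1, -3.65, 0, 4.6, 0, 0], [2.05, 0.11, -3.5, 0.1, 4.5, 0, 0], [0, 1.67, 0, 0, 0, 0, 0], [0, 1.67, 0, 0, 0, 0, 0], [0, 1.66, 0, 0, 0, 0, 0], [0, 1.67, 0, 0, 0, 0, 0], [0, 1.66, 0, 0, 0, 0, 0], [0, 1.67, 0, 0, 0, 0, 0], [0, 0, 0, 0, 0, 0, 0]],
])

```text
clock: 2.78
ee_pos: [551.8, 52.0, 108.5]
tool_rot: [0.707, -0.706, -0.029, 0.031]
contact_force: [-0.5, 0.4, -0.1]
grip_width: 1.0
```

```bash
python3 - <<'E'
from h import *
s=sense();print(s['clock'],s['joints'].round(2),s['contact_force'].round(1))
a=snapshot('scene');i=a['img'][130:290,230:430,::-1];cv2.imwrite('pics/s1.png',cv2.resize(i,None,fx=3.8,fy=3.5,interpolation=cv2.INTER_CUBIC))
p,R=cur();print(p.round(1))
g=mid0+45*d
rows(p,R,[(np.array([*g,23]),tool(0),8)],0)
E
```

```text
2.775 [ 0.09  0.21 -0.2   1.17  0.    1.58] [-0.5  0.4 -0.1]
[552.4  52.1 109.6]
[[[0.0,1.08,-0.01,-0.0,0.0,-0.0,0], [0.01,1.08,-0.01,-0.0,0.0,-0.0,0], [0.0,1.08,-0.01,-0.0,0.0,-0.0,0], [0.01,1.08,-0.01,-0.0,0.0,-0.0,0], [0.0,1.09,-0.01,-0.0,0.0,-0.0,0], [0.01,1.08,-0.01,-0.0,0.0,-0.0,0], [0.0,1.09,-0.0,-0.0,0.0,-0.0,0], [0.01,1.08,-0.01,-0.1,0.0,-0.1,0]]]
[552.8  51.5  23. ] [[1.0, 0.0, -0.08], [0.08, 0.0, 1.0], [0.0, -1.0, -0.0]]
```

View pics/s1.png

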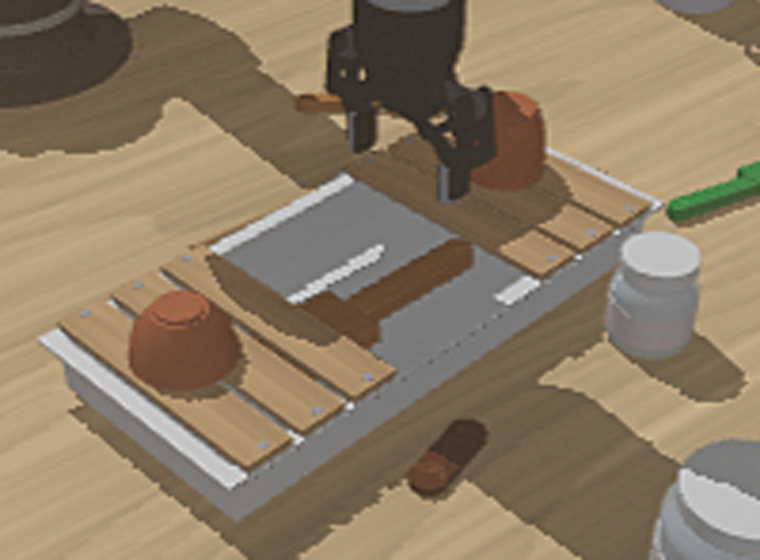

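The gripper straddles the handle (fingers at about (362,135) and (455,180)), clear of the cup. I'll descend and close.

drive_tool([
  [[0, 1.08, 0, 0, 0, 0, 0], [0.01, 1.08, -0.01, 0, 0, 0, 0], [0, 1.08, -0.01, 0, 0, 0, 0], [0.01, 1.08, -0.01, 0, 0, 0, 0], [0, 1.09, -0.01, 0, 0, 0, 0], [0.01, 1.08, -0.01, 0, 0, 0, 0], [0, 1.09, 0, 0, 0, 0, 0], [0.01, 1.08, -0.01, 0, 0, 0, 0], [0, 0, 0, 0, 0, 0, 0]],
])

```text
clock: 3.95
ee_pos: [552.6, 51.6, 22.5]
tool_rot: [0.707, -0.706, -0.029, 0.03]
contact_force: [0.4, -0.7, 0.6]
grip_width: 0.997
```

drive_tool([
  [[0, 0, 0, 0, 0, 0, 1], [0, 0, 0, 0, 0, 0, 1], [0, 0, 0, 0, 0, 0, 1], [0, 0, 0, 0, 0, 0, 1], [0, 0, 0, 0, 0, 0, 1], [0, 0, 0, 0, 0, 0, 1], [0, 0, 0, 0, 0, 0, 1], [0, 0, 0, 0, 0, 0, 1]],
], squeeze=90)

```text
clock: 4.95
ee_pos: [553.3, 51.6, 23.6]
tool_rot: [0.707, -0.706, -0.03, 0.03]
contact_force: [-0.7, -0.4, -0.4]
grip_width: 0.003
```

```bash
cat > plan.py <<'E'
from h import *
yv=np.array([-.1200,.9928]);xv=np.array([.9928,.1200])
p,R=cur();s=sense();print(p.round(1),s['grip_width'],s['contact_force'].round(1),s['joints'].round(2))
# rigid grasp: beater mid at (mid0,14), th=0, tool at p
rel=R.inv().apply(np.array([*mid0,14])-p);print('mid in tool',rel)
def wp(ym,zm,th,n):   # ym along tray y; x as at the start
    m=np.array([*(G+yv*ym+xv*4.3),zm]);Q=tool(th);return (m-Q.apply(rel),Q,n)
def tip(yt,zl,th,n):
    t=np.radians(th);return wp(yt+112.5*np.cos(t),zl+10*np.cos(t)+112.5*np.sin(t),th,n)
import sys
rows(p,R,eval(sys.argv[1]),1)
E
python3 plan.py "[wp(-9.6,21,0,3),wp(-51,21,0,6),tip(-162,8,8,3)]"
```

```text
[553.3  51.6  23.6] 0.002559724117418575 [-0.7 -0.4 -0.4] [ 0.09  0.26 -0.33  0.98  0.    1.58]
mid in tool [ -0.56244397   9.51953724 -45.04893195]
[[[0.0,-0.23,0.0,-0.0,0.0,-0.0,1], [0.0,-0.23,0.01,-0.0,0.0,-0.0,1], [0.0,-0.23,0.0,-0.1,0.0,-0.0,1], [0.03,-0.0,-0.69,0.0,0.0,-0.0,1], [0.03,-0.0,-0.69,0.0,0.0,-0.0,1], [0.02,-0.0,-0.69,0.0,0.0,-0.0,1], [0.03,-0.0,-0.69,0.0,0.0,-0.0,1], [0.02,-0.0,-0.69,0.0,0.0,-0.0,1], [0.03,-0.0,-0.69,0.0,0.0,-0.0,1], [-0.0,-0.63,-0.04,2.7,0.0,-0.0,1], [-0.0,-0.62,-0.02,2.7,0.0,-0.0,1], [-0.01,-0.63,0.02,2.6,0.0,-0.0,1]]]
[558.4   9.3  49.3] [[1.0, -0.01, -0.08], [0.08, 0.14, 0.99], [-0.0, -0.99, 0.14]]
```

The gripper closed on nothing, so I'll look again.

```bash
python3 - <<'E'
from h import *
a=snapshot('scene')['img'][130:290,260:430,::-1];b=snapshot('top')['img'][140:260,230:420,::-1]
z=lambda i:cv2.resize(i,(400,380),interpolation=cv2.INTER_CUBIC)
cv2.imwrite('pics/s2.png',np.hstack([z(a),z(b)]))
E
```

```text
(no output)
```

View pics/s2.png

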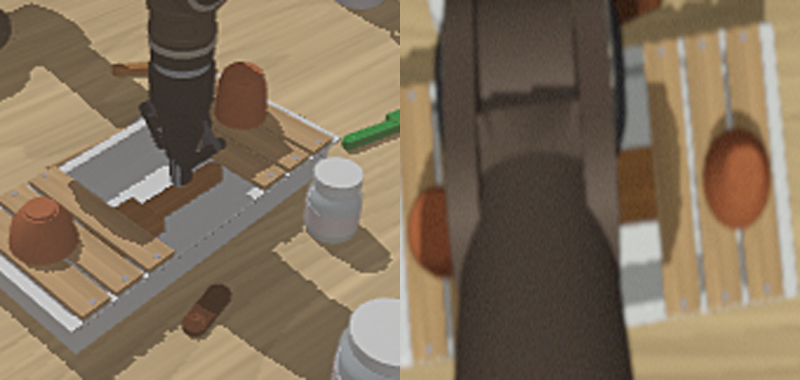

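The shut fingertips appear at or just behind the handle's far edge (180,185). I'll check by projecting the tip and my beater estimate onto an enlarged crop.

```bash
python3 - <<'E'
from h import *
a=snapshot('scene');p,R=cur();k=8
i=cv2.resize(np.ascontiguousarray(a['img'][170:240,290:385,::-1]),None,fx=k,fy=k,interpolation=cv2.INTER_CUBIC)
X=np.array([d[1],-d[0]])
def dot(P,c):
    u,v=proj(a,P);cv2.circle(i,(int((u+.5-290)*k),int((v+.5-170)*k)),4,c,-1);print(np.round((u,v),1),end=' ')
dot(p,(0,255,0));dot(p+R.apply([0,14,0]),(0,0,255));print()
for yy in(-10,20,50,80,110):
    for w in(-13,13):dot([*(mid0+yy*d+w*X),24],(255,0,0))
cv2.imwrite('pics/s3.png',i)
E
```

```text
[336.2 209. ] [336.2 212.6] 
[319.  215.2] [325.1 219.7] [326.8 210.5] [332.9 214.9] [334.3 206. ] [340.4 210.2] [341.6 201.6] [347.8 205.7] [348.7 197.3] [354.9 201.3]
```

View pics/s3.png

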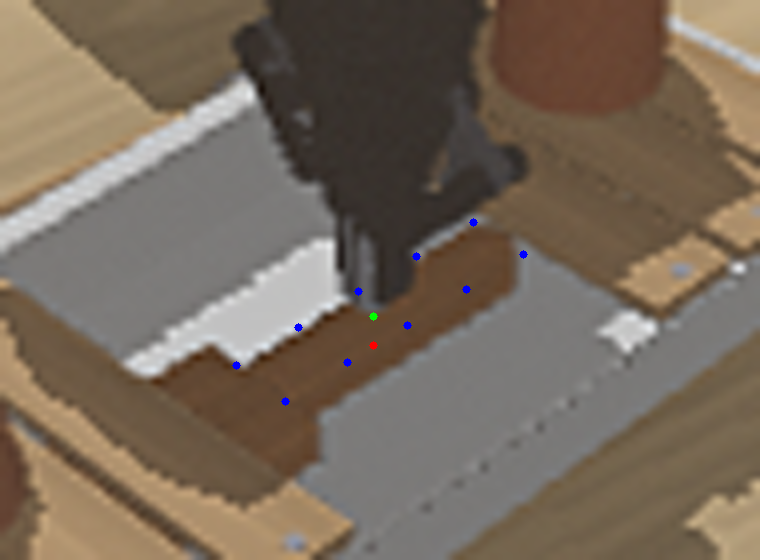

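My beater estimate fits the picture: the blue dots lie on its edges. The finger pads end at about (375,305), above the TCP mark at (373,316). So the fingers closed above the handle, at z of about 27, and the real tips are higher than planned. I'll half-open, go lower and feel for contact.

drive_tool([
  [[0, -1.5, 0, 0, 0, 0, 0.4], [0, -1.5, 0, 0, 0, 0, 0.4], [0, 0, 0, 0, 0, 0, 0.4], [0, 0, 0, 0, 0, 0, 0.4], [0, 0, 0, 0, 0, 0, 0.4], [0, 1, 0, 0, 0, 0, 0.4], [0, 1, 0, 0, 0, 0, 0.4], [0, 1, 0, 0, 0, 0, 0.4], [0, 0.3, 0, 0, 0, 0, 0.4], [0, 0.3, 0, 0, 0, 0, 0.4], [0, 0, 0, 0, 0, 0, 0.4]],
])

```text
clock: 6.48
ee_pos: [553.3, 51.7, 17.6]
tool_rot: [0.707, -0.706, -0.03, 0.03]
contact_force: [-0.4, -0.4, 0.3]
grip_width: 0.598
```

```bash
python3 - <<'E'
from h import *
a=snapshot('scene');p,R=cur();k=8;s=sense();print(p,s['grip_width'],s['contact_force'].round(1))
i=cv2.resize(np.ascontiguousarray(a['img'][165:235,290:385,::-1]),None,fx=k,fy=k,interpolation=cv2.INTER_CUBIC)
for P in(p,p+R.apply([25,14,0]),p+R.apply([-25,14,0])):
    u,v=proj(a,P);cv2.circle(i,(int((u+.5-290)*k),int((v+.5-165)*k)),4,(0,0,255),-1)
cv2.imwrite('pics/s4.png',i)
E
```

```text
[553.44017836  51.65375716  17.77886862] 0.5964149793099168 [0.2 0.4 0.2]
```

View pics/s4.png

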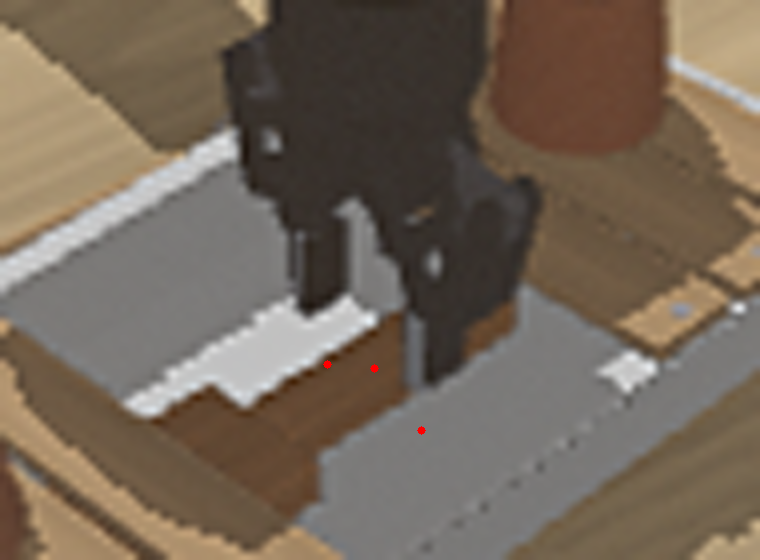

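The finger ends are at about (310,312) and (430,385). The predicted tips are at (327,364) and (421,430), so the tips sit about 20 mm higher than the given geometry says. I'll go down another 14 mm, trusting the picture, and watch the force.

drive_tool([
  [[0, 0.4, 0, 0, 0, 0, 0.4], [0, 0.4, 0, 0, 0, 0, 0.4], [0, 0.3, 0, 0, 0, 0, 0.4], [0, 0.3, 0, 0, 0, 0, 0.4], [0, 0, 0, 0, 0, 0, 0.4]],
])

```text
clock: 7.15
ee_pos: [553.0, 51.7, 3.3]
tool_rot: [0.707, -0.706, -0.029, 0.03]
contact_force: [-0.1, -0.1, 0.2]
grip_width: 0.603
```

drive_tool([
  [[0, 0, 0, 0, 0, 0, 1], [0, 0, 0, 0, 0, 0, 1], [0, 0, 0, 0, 0, 0, 1], [0, 0, 0, 0, 0, 0, 1], [0, 0, 0, 0, 0, 0, 1], [0, 0, 0, 0, 0, 0, 1]],
], squeeze=90)

```text
clock: 7.9
ee_pos: [553.7, 51.7, 4.2]
tool_rot: [0.707, -0.706, -0.03, 0.029]
contact_force: [-0.9, 0.5, 4.9]
grip_width: 0.276
```

```bash
python3 plan.py "[wp(-9.6,19,0,3),wp(-51,20,0,8)]"
```

```text
[553.7  51.7   4.2] 0.27636686871205224 [-0.9  0.5  4.9] [ 0.09  0.27 -0.35  0.94  0.    1.58]
mid in tool [ -0.93871418  -9.89471282 -45.0759025 ]
[[[0.0,-0.16,0.0,-0.0,0.0,0.0,1], [0.0,-0.17,0.0,-0.1,0.0,0.0,1], [0.0,-0.16,0.01,-0.0,0.0,0.1,1], [0.02,-0.01,-0.52,-0.0,0.0,-0.0,1], [0.02,-0.01,-0.52,-0.0,0.0,-0.0,1], [0.02,-0.01,-0.52,-0.0,0.0,-0.0,1], [0.02,-0.01,-0.52,-0.0,0.0,-0.0,1], [0.02,-0.02,-0.52,-0.0,0.0,-0.0,1], [0.02,-0.01,-0.51,-0.0,0.0,-0.0,1], [0.02,-0.02,-0.52,-0.0,0.0,-0.0,1], [0.02,-0.01,-0.51,-0.0,0.0,-0.0,1]]]
[558.7  10.7  10.1] [[1.0, -0.0, -0.08], [0.08, -0.0, 1.0], [-0.0, -1.0, 0.0]]
```

I have the handle (opening about 24 mm), with a light 5 N floor touch. Now lift 5 mm and slide.

drive_tool([
  [[0, -0.16, 0, 0, 0, 0, 1], [0, -0.17, 0, 0, 0, 0, 1], [0, -0.16, 0, 0, 0, 0, 1], [0, 0, 0, 0, 0, 0, 1]],
])

```text
clock: 8.4
ee_pos: [553.2, 51.7, 8.4]
tool_rot: [0.707, -0.706, -0.029, 0.03]
contact_force: [-0.1, 0.6, -1.9]
grip_width: 0.273
```

drive_tool([
  [[0.02, -0.01, -0.52, 0, 0, 0, 1], [0.02, -0.01, -0.52, 0, 0, 0, 1], [0.02, -0.01, -0.52, 0, 0, 0, 1], [0.02, -0.01, -0.52, 0, 0, 0, 1], [0.02, -0.02, -0.52, 0, 0, 0, 1], [0.02, -0.01, -0.51, 0, 0, 0, 1], [0.02, -0.02, -0.52, 0, 0, 0, 1], [0.02, -0.01, -0.51, 0, 0, 0, 1], [0, 0, 0, 0, 0, 0, 1]],
])

```text
clock: 9.52
ee_pos: [558.4, 10.2, 9.4]
tool_rot: [0.707, -0.706, -0.029, 0.029]
contact_force: [0.0, -0.3, -1.8]
grip_width: 0.276
```

```bash
sed -i 's/^rel=.*/rel=np.array([-.9,-9.9,-45.1])/' plan.py
python3 plan.py "[tip(-162,8,8,4),tip(-153,7,12,3),tip(-146,7,15.5,3)]"
python3 - <<'E'
from h import *
a=snapshot('scene');b=a['img'][130:290,260:430,::-1];t=snapshot('top')['img'][140:260,230:420,::-1]
z=lambda i:cv2.resize(i,(400,380),interpolation=cv2.INTER_CUBIC)
cv2.imwrite('pics/s5.png',np.hstack([z(b),z(t)]))
E
```

```text
[558.4  10.2   9.4] 0.275739001165768 [ 0.  -0.3 -1.8] [ 0.02  0.27 -0.34  0.96  0.    1.5 ]
[[[0.01,-0.51,0.05,2.0,-0.0,-0.0,1], [0.01,-0.51,0.06,2.0,-0.0,-0.0,1], [0.0,-0.51,0.08,2.0,-0.0,-0.0,1], [0.01,-0.51,0.11,1.9,-0.0,-0.0,1], [-0.01,-0.29,0.3,1.3,-0.0,-0.0,1], [-0.01,-0.28,0.31,1.4,-0.0,-0.0,1], [-0.01,-0.28,0.31,1.3,-0.0,0.0,1], [-0.01,-0.27,0.24,1.2,-0.0,0.0,1], [-0.01,-0.26,0.24,1.2,-0.0,0.0,1], [-0.0,-0.26,0.25,1.1,-0.0,0.0,1]]]
[557.   25.   49.2] [[1.0, -0.02, -0.08], [0.08, 0.27, 0.96], [-0.0, -0.96, 0.27]]
```

View pics/s5.png

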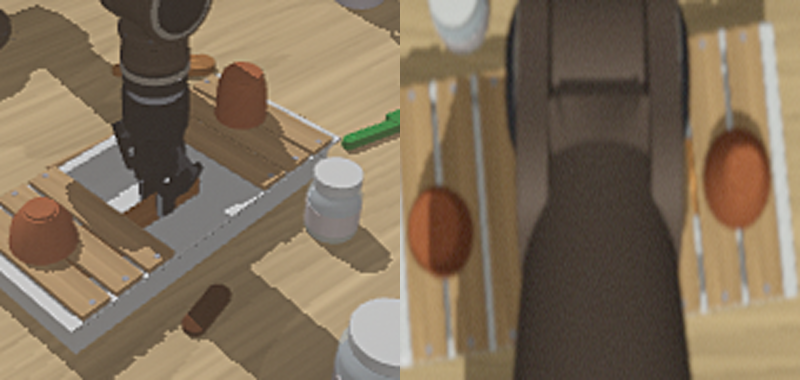

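The handle tip (about (200,190)) is now out from under the far board, the pots haven't moved, and the load is about 1.8 N. Next is the tilt.

drive_tool([
  [[0.01, -0.51, 0.05, 2, 0, 0, 1], [0.01, -0.51, 0.06, 2, 0, 0, 1], [0, -0.51, 0.08, 2, 0, 0, 1], [0.01, -0.51, 0.11, 1.9, 0, 0, 1], [0, 0, 0, 0, 0, 0, 1]],
])

```text
clock: 10.25
ee_pos: [558.9, 11.7, 30.4]
tool_rot: [0.754, -0.655, -0.027, 0.031]
contact_force: [-0.1, -0.5, -1.6]
grip_width: 0.278
```

drive_tool([
  [[-0.01, -0.29, 0.3, 1.3, 0, 0, 1], [-0.01, -0.28, 0.31, 1.4, 0, 0, 1], [-0.01, -0.28, 0.31, 1.3, 0, 0, 1], [-0.01, -0.27, 0.24, 1.2, 0, 0, 1], [-0.01, -0.26, 0.24, 1.2, 0, 0, 1], [0, -0.26, 0.25, 1.1, 0, 0, 1], [0, 0, 0, 0, 0, 0, 1]],
])

```text
clock: 11.12
ee_pos: [557.1, 25.1, 49.4]
tool_rot: [0.795, -0.605, -0.025, 0.033]
contact_force: [-0.4, -0.3, -0.8]
grip_width: 0.272
```

```bash
python3 plan.py "[tip(-124,7,20,6),tip(-103,7,27,6),tip(-80,8,35,7),tip(-66,12,35,3)]"
```

```text
[557.1  25.1  49.4] 0.27221164714802254 [-0.4 -0.3 -0.8] [-0.1   0.28 -0.27  1.08  0.27  1.38]
[[[-0.01,-0.1,0.35,0.7,-0.0,0.0,1], [-0.01,-0.1,0.36,0.8,-0.0,0.0,1], [-0.02,-0.09,0.36,0.7,-0.0,0.0,1], [-0.01,-0.09,0.36,0.8,-0.0,0.0,1], [-0.02,-0.09,0.36,0.7,-0.0,0.0,1], [-0.01,-0.08,0.35,0.8,-0.0,0.0,1], [-0.01,-0.19,0.33,1.2,-0.0,0.0,1], [-0.01,-0.19,0.33,1.2,-0.0,0.0,1], [-0.01,-0.18,0.33,1.1,-0.0,0.0,1], [-0.01,-0.17,0.34,1.2,-0.0,0.0,1], [-0.01,-0.17,0.34,1.1,-0.0,0.0,1], [-0.01,-0.16,0.35,1.2,-0.0,0.0,1]]]
[[[-0.01,-0.17,0.29,1.1,0.0,0.0,1], [-0.01,-0.16,0.3,1.1,0.0,0.0,1], [-0.01,-0.16,0.3,1.2,0.0,0.0,1], [-0.01,-0.15,0.3,1.1,0.0,0.0,1], [-0.01,-0.15,0.3,1.2,0.0,0.0,1], [-0.0,-0.14,0.31,1.1,0.0,0.0,1], [-0.01,-0.13,0.31,1.2,0.0,0.0,1], [-0.02,0.16,0.46,-0.0,0.0,0.0,1], [-0.01,0.16,0.46,-0.0,0.0,0.0,1], [-0.02,0.16,0.45,-0.0,0.0,0.0,1]]]
[549.6  84.8 102.4] [[1.0, -0.05, -0.07], [0.08, 0.57, 0.82], [0.0, -0.82, 0.57]]
```

drive_tool([
  [[-0.01, -0.1, 0.35, 0.7, 0, 0, 1], [-0.01, -0.1, 0.36, 0.8, 0, 0, 1], [-0.02, -0.09, 0.36, 0.7, 0, 0, 1], [-0.01, -0.09, 0.36, 0.8, 0, 0, 1], [-0.02, -0.09, 0.36, 0.7, 0, 0, 1], [-0.01, -0.08, 0.35, 0.8, 0, 0, 1], [0, 0, 0, 0, 0, 0, 1]],
])

```text
clock: 12.0
ee_pos: [554.6, 44.0, 60.9]
tool_rot: [0.818, -0.573, -0.024, 0.034]
contact_force: [0.5, 0.3, -2.0]
grip_width: 0.278
```

drive_tool([
  [[-0.01, -0.19, 0.33, 1.2, 0, 0, 1], [-0.01, -0.19, 0.33, 1.2, 0, 0, 1], [-0.01, -0.18, 0.33, 1.1, 0, 0, 1], [-0.01, -0.17, 0.34, 1.2, 0, 0, 1], [-0.01, -0.17, 0.34, 1.1, 0, 0, 1], [-0.01, -0.16, 0.35, 1.2, 0, 0, 1], [0, 0, 0, 0, 0, 0, 1]],
])

```text
clock: 12.88
ee_pos: [552.8, 58.2, 78.5]
tool_rot: [0.852, -0.522, -0.022, 0.036]
contact_force: [-0.5, 0.1, -1.8]
grip_width: 0.275
```

drive_tool([
  [[-0.01, -0.17, 0.29, 1.1, 0, 0, 1], [-0.01, -0.16, 0.3, 1.1, 0, 0, 1], [-0.01, -0.16, 0.3, 1.2, 0, 0, 1], [-0.01, -0.15, 0.3, 1.1, 0, 0, 1], [-0.01, -0.15, 0.3, 1.2, 0, 0, 1], [0, -0.14, 0.31, 1.1, 0, 0, 1], [-0.01, -0.13, 0.31, 1.2, 0, 0, 1], [-0.02, 0.16, 0.46, 0, 0, 0, 1], [-0.01, 0.16, 0.46, 0, 0, 0, 1], [-0.02, 0.16, 0.45, 0, 0, 0, 1], [0, 0, 0, 0, 0, 0, 1]],
])

```text
clock: 14.25
ee_pos: [549.3, 85.6, 102.5]
tool_rot: [0.886, -0.461, -0.02, 0.037]
contact_force: [-0.9, 0.6, -1.2]
grip_width: 0.273
```

```bash
python3 plan.py "[tip(-66,70,35,6),tip(-66,170,35,6)]"
python3 - <<'E'
from h import *
b=snapshot('scene')['img'][90:290,240:430,::-1]
cv2.imwrite('pics/s6.png',cv2.resize(b,None,fx=3,fy=3,interpolation=cv2.INTER_CUBIC))
E
```

```text
[549.3  85.6 102.5] 0.27325560327637477 [-0.9  0.6 -1.2] [-0.15  0.31 -0.2   1.22  0.59  1.28]
[[[0.0,-0.8,0.54,0.0,0.0,-0.0,1], [0.01,-0.8,0.54,0.0,0.0,-0.0,1], [0.0,-0.8,0.55,0.0,0.0,-0.0,1], [0.01,-0.8,0.54,0.0,0.0,-0.0,1], [0.0,-0.8,0.55,0.0,0.0,-0.0,1], [0.01,-0.79,0.54,0.0,0.1,-0.0,1], [-0.0,-1.37,0.96,0.0,-0.0,-0.0,1], [-0.0,-1.37,0.96,0.0,-0.0,-0.0,1], [-0.0,-1.36,0.95,0.0,-0.0,-0.0,1], [-0.0,-1.37,0.96,0.0,-0.0,-0.0,1], [-0.0,-1.36,0.95,0.0,-0.0,-0.0,1], [-0.01,-1.37,0.96,0.0,-0.0,-0.0,1]]]
[549.6  84.8 260.5] [[1.0, -0.05, -0.07], [0.08, 0.57, 0.82], [-0.0, -0.82, 0.57]]
```

View pics/s6.png

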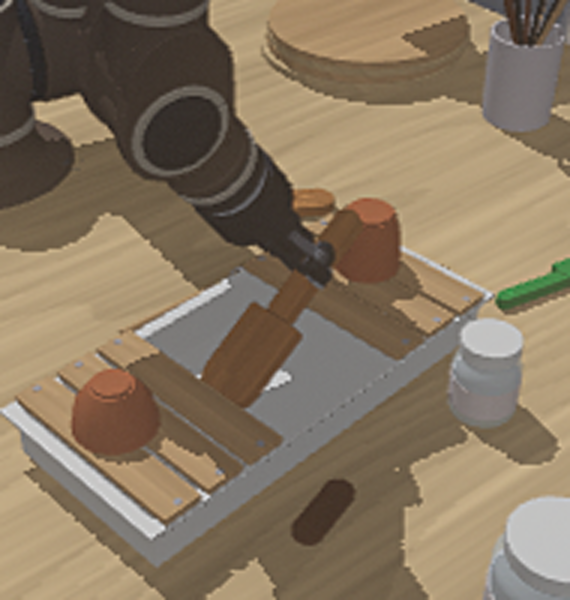

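The beater slants up through the gap. Its blade end (about (230,390)) is inside the gap just off the near board's edge, and the handle end (345,220) is up by the cup but hasn't touched it. Now lift straight up.

drive_tool([
  [[0, -0.8, 0.54, 0, 0, 0, 1], [0.01, -0.8, 0.54, 0, 0, 0, 1], [0, -0.8, 0.55, 0, 0, 0, 1], [0.01, -0.8, 0.54, 0, 0, 0, 1], [0, -0.8, 0.55, 0, 0, 0, 1], [0.01, -0.79, 0.54, 0, 0, 0, 1], [0, -1.37, 0.96, 0, 0, 0, 1], [0, -1.37, 0.96, 0, 0, 0, 1], [0, -1.36, 0.95, 0, 0, 0, 1], [0, -1.37, 0.96, 0, 0, 0, 1], [0, -1.36, 0.95, 0, 0, 0, 1], [0, -1.37, 0.96, 0, 0, 0, 1]],
])

```text
clock: 15.8
ee_pos: [549.7, 84.3, 261.4]
tool_rot: [0.886, -0.461, -0.019, 0.037]
contact_force: [-1.1, 0.8, -1.8]
grip_width: 0.277
```

drive_tool([
  [[0, 0, 0, 0, 0, 0, 1], [0, 0, 0, 0, 0, 0, 1], [0, 0, 0, 0, 0, 0, 1], [0, 0, 0, 0, 0, 0, 1]],
])

```text
clock: 16.3
ee_pos: [549.5, 84.3, 259.7]
tool_rot: [0.886, -0.461, -0.019, 0.037]
contact_force: [-0.6, 0.2, -2.5]
grip_width: 0.279
```

```bash
python3 - <<'E'
from h import *
p,R=cur();s=sense();print(s['clock'],p.round(1),s['grip_width'],s['contact_force'].round(1),np.abs(s['joint_vel']).max())
m=p+R.apply([-.9,-9.9,-45.1]);ax=R.apply([0,0,112.5]);print('mid',m,'ends',m+ax,m-ax,'off',np.linalg.norm(m[:2]-G))
a=snapshot('scene');i=np.ascontiguousarray(a['img'][:,:,::-1])
for P in(m+ax,m-ax):u,v=proj(a,P);cv2.circle(i,(int(u),int(v)),2,(255,0,0),-1);print(u,v)
i=i[50:290,240:430];cv2.imwrite('pics/s7.png',cv2.resize(i,None,fx=2.5,fy=2.5,interpolation=cv2.INTER_CUBIC))
E
```

```text
16.3 [549.5  84.3 259.7] 0.2793825761417989 [-0.6  0.2 -2.5] 0.0029658260973851346
mid [552.17366259  41.75072876 241.91021379] ends [544.54086041 133.57663364 306.45472186] [559.80646477 -50.07517613 177.36570571] off 25.972929645572812
360.1582255099327 110.4953667858504
307.05106573036613 180.11720877377076
```

View pics/s7.png

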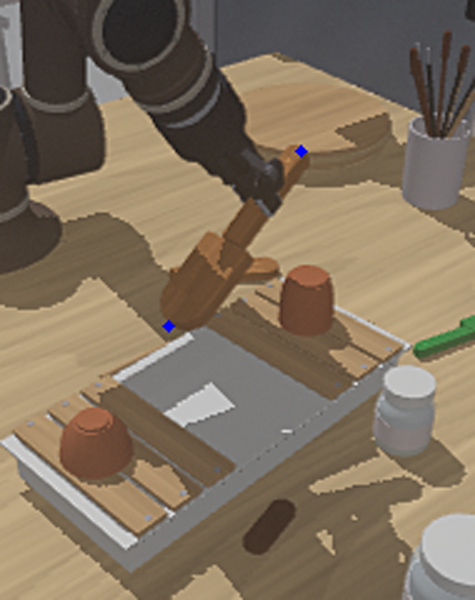

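The beater is held clear: both ends match the predicted marks at (300,151) and (168,326), and the pots, jar and rib haven't moved. I'm handing in.

```bash
python3 -c "
from station import hand_in
print(hand_in())"
```

```text
the job is handed in; nothing more can be done
None
```

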